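Book in a bottle with the barcode scanner

ROBOT

A 7-joint arm with a two-finger parallel gripper is mounted at the origin on a cart in front of the work surface, level with it; the furniture and walls round the work are solid. World frame = base frame: x ahead of the robot, y to its left, z up, the work surface at z = 0. Lengths are in mm, angles in rad, forces in N, time in s.
With the tool pointing down it reaches from about 350 to 900 mm from the base axis. Payload 8.1 kg.
Tool frame: the origin (TCP) lies on the centre line of the jaws, within the pads' length; the fingertips stand 17 mm ahead of it and the grasp point (between the pads) lies 2 mm behind it; z points along the fingers, y is the line along which they close (so a half turn about z gives the same grasp; the last joint's range is limited). The gripper opens to 85 mm and grips with 20 to 120 N. Pads are 22 mm wide; open, the fingers measure 114 mm over their backs; the gripper's body (76 mm by 85 mm) begins 54 mm behind the grasp point. The pads swing forward as they close: fully open they stand 13 mm farther back than shut.
Start: joints at [1.061, 0.434, 0.025, 1.573, -0.012, 1.134, -0.075], TCP at [247.274, -574.018, 248.323] pointing down, gripper open.
Joint ranges: [-2.62, 2.62], [-0.44, 2.09], [-1.27, 1.32], [0.08, 2.57], [-1.32, 4.46], [0.12, 2], [-2.74, 2.74]. Speed limits (rad/s): [2.22, 2.22, 3.01, 3.01, 3.14, 3.14, 3.14].

INTERFACE

Orientations are given as a unit quaternion [w, x, y, z].
In Python, from bench import bot gives the robot as it stands.
- The arm moves only by the shell command python3 drive.py 'ROWS'. ROWS is a JSON list of rows, 1 to 8 of them, each of 7 numbers: dx, dy, dz in mm, then a rotation vector rx, ry, rz in rad, then the opening from 0.0 (shut) to 1.0 (fully open); each row is the pose to reach, as a shift and turn from the pose commanded when the command began, along the tool's axes at that moment; what a row does not reach only later rows make up. A row lasts 1/10 s, in which the tool goes at most 50 mm and 0.15 rad, less where a joint would pass 70% of its speed; a pose out of reach is approached as far as the arm can. The fingers move at their own pace and stop on an object; the grip force is fixed at half the most. Time passes only in rows, so rows that do not move let the fingers close. It prints the time, the measured TCP pose, the force, the opening and the grip force at its end.
- bot.get_obs(): the state, without advancing time (a new reading comes with each control period).
- bot.snapshot(name): name is "scene" or "top" or "wrist"; returns a dict with "pixels" (420x560x3 uint8, red, green, blue), "z_map" (420x560 float32, mm along the optical axis (not along the pixel's ray), 0 where there is no reading), "fx", "fy", "cx", "cy" (pixels), "extrinsics" (4x4, takes a point from world to camera coordinates). Camera axes: x right, y down, z forward; pixel columns grow to the right and rows downward; lengths in mm; the calibration is good to about 2 mm. The wrist camera is an equidistant fisheye: a pixel r from the principal point sees the ray r / f radians off the axis. A picture is of the moment at which its call begins.
- bot.hand_in(): hands the job in; it is judged then, once.
The state is a dict: "time": time; "joint_pos": joint angles; "joint_velocities": joint speeds; "tau": joint torques, N m; "eef_pos": TCP position; "ee_rot": TCP orientation; "wrist_force": force on the tool from outside, world axes, zero at the start; "moment": the same for the moment, N m; "width": opening from 0.0 (shut) to 1.0 (fully open); "grip_force": force on a finger pad.
Only numpy, scipy, OpenCV 4.12 (cv2) and the standard library are available. Lean on these libraries where they do the work, as an engineer would, in place of code of your own. Each camera call takes 0.05 s, during which the arm holds its last target. There are 200 camera calls.

TASK

Book the brown bottle in: take the scanner from its mat by the grip, point it squarely at the bottle's barcode sticker from 5 to 15 cm away and keep it steady there for at least a second with the trigger squeezed. Then lay the scanner flat back on its mat, and only then stand the brown bottle in the gap between the green-capped and the blue-capped bottle, midway and in line with them. Do not push the standing bottles about or knock any over.

Things in the scene. Friction and masses are not known exactly. Their poses are not given: they have to be found in the camera images.
- scanner: Pistol-shaped barcode scanner, light grey and black, 0.17 kg, lying on its side on the mat; 104 mm long, 178 mm from top of head to foot of grip, 46 mm thick. Origin on its underside below the middle of the grip. x = beam direction (out of the dark red window), y = down the grip to its foot, z = up as it lies. Head: x -44 to 60, y -77 to -27, z 0 to 46 mm
- window (a point): Middle of the scanner's window at the nose, at (60, -52, 23) mm in the scanner's frame; axes as the scanner's. The beam leaves here along +x
- grip (a point): Where to grip, at (0, 0, 23) mm in the scanner's frame, between the back of the grip and the orange trigger. Near it (y -14 to 14 mm) the faces are flat and square to x: grip back at x = -18 mm, trigger front at x = 24 mm free, 18 mm squeezed. So the fingers close along the scanner's x over 42 mm, ending 36 mm apart. Grip 31 mm thick there (z 7 to 39), trigger 18 mm
- scanner_mid (a point): Middle of the scanner's outline on its underside, at (0, 13, 0) mm in the scanner's frame; with the scanner back it lies within 60 mm of the mat's centre along either side of the mat
- trigger (a joint): The scanner's orange trigger, on the front of the grip: 0 free, 0.006 m fully squeezed (towards the back of the grip). Spring: 2 N to start, 5 N fully in, so a grip of 10 N or more across the grip squeezes it, and it springs out when let go. It counts as squeezed above 0.0045
- mat: Black rubber mat, 240 mm (x) by 200 mm (y), 3 mm thick, fixed to the bench; the scanner lies on it. Origin at the centre of its underside
- amber_bottle: Brown bottle with a black cap, 53 mm in diameter, 115 mm high, about 0.18 kg. Origin at the centre of its base, z up. The barcode sticker is on its +x side (a printed label on the other side is of no concern). Cap 33 mm in diameter, z 93 to 115 mm, fixed: lift the bottle by it from above; the shoulder widens below it
- sticker (a point): Middle of the white barcode sticker (38 mm wide, 36 mm high, wrapped on the brown bottle), at (27.5, 0, 48) mm in the bottle's frame; axes as the bottle's, so +x points out of the sticker
- green_cap_bottle: Clear bottle with a green cap, 48 mm in diameter, 101 mm high, loose. Origin at the centre of its base. The blue-capped bottle starts at (0, 180) mm in its frame, so the middle of the gap is at (0, 90) mm
- blue_cap_bottle: Clear bottle with a blue cap, 58 mm in diameter, 128 mm high, loose, 180 mm from the green-capped one, centre to centre. Origin at the centre of its base

How it is judged (in metres and radians):
On the way, in this order (a step that is already met when the one before it is completed fails the run):
1. scanner still for 0.9 s, trigger squeezed, window 3 to 17 cm from the sticker, beam within 14 mm of its middle and 0.4 rad of square to it, brown bottle not yet moved (30 mm) (x of sticker in the frame of window between 0.03 and 0.17 m and y of sticker in the frame of window between -0.014 and 0.014 m and z of sticker in the frame of window between -0.014 and 0.014 m and angle between the x axis of scanner and the x axis of amber_bottle, either way round below 0.4 rad and x of window in the frame of sticker above 0.02 m and value of joint trigger above 0.0045 m and linear speed of scanner below 0.03 m/s and angular speed of scanner below 0.25 rad/s and distance of amber_bottle from where it was at the start of the episode below 0.03 m), for 0.9 s.
2. the scanner lies flat on its mat again, let go, the brown bottle still where it stood (x of scanner_mid in the frame of mat between -0.06 and 0.06 m and y of scanner_mid in the frame of mat between -0.06 and 0.06 m and z of scanner_mid in the frame of mat between -0.002 and 0.01 m and angle between scanner's own z axis and vertical below 0.15 rad and contact force between the fingers and scanner below 0.05 N and linear speed of scanner below 0.03 m/s and distance of amber_bottle from where it was at the start of the episode below 0.03 m), for 0.2 s.
At the end, for the whole second after the job is handed in: The brown bottle stands upright between the other two, within 20 mm of midway and 22 mm of their line, let go, at rest; those two are within 25 mm of where they stood; the scanner lies flat on its mat, its middle within 60 mm of the mat's centre along either side, let go (x of amber_bottle in the frame of green_cap_bottle between -0.022 and 0.022 m and y of amber_bottle in the frame of green_cap_bottle between 0.07 and 0.11 m and height (world z) of amber_bottle between -0.004 and 0.005 m and angle between amber_bottle's own z axis and vertical below 0.1 rad and linear speed of amber_bottle below 0.02 m/s and contact force between the fingers and amber_bottle below 0.05 N and distance of each of green_cap_bottle, blue_cap_bottle from where it was at the start of the episode below 0.025 m and x of scanner_mid in the frame of mat between -0.06 and 0.06 m and y of scanner_mid in the frame of mat between -0.06 and 0.06 m and z of scanner_mid in the frame of mat between -0.002 and 0.01 m and angle between scanner's own z axis and vertical below 0.15 rad and contact force between the fingers and scanner below 0.05 N and linear speed of scanner below 0.03 m/s); the robot touches nothing.
It fails at once if the green-capped or the blue-capped bottle is pushed more than 25 mm or tipped over (distance of any of green_cap_bottle, blue_cap_bottle from where it was at the start of the episode above 0.025 m or angle between any of green_cap_bottle, blue_cap_bottle's own z axis and vertical above 0.35 rad).
It fails at once if the brown bottle is tipped over (angle between amber_bottle's own z axis and vertical above 0.6 rad).
It also fails if it takes over 61 s, if anything falls off the work surface, if the arm or the gripper's body presses on something with over 40 N, if the wrist force passes 120 N, or if a joint passes its speed limit or range.

## Working session

There is one attempt and no reset: what is moved stays moved. The work goes in short steps, Python scripts to look and compute and a shell command to move; the robot and the scene stay as the last step left them, time stands still between calls to the robot, and variables do not carry over. Pictures are saved under pics/ and viewed, at most 14 in all, crops included, and the job is handed in when it is done.

```bash
ls; mkdir -p pics
python3 - <<'E'
from bench import bot
import cv2,numpy as np
print(bot.get_obs())
for n in("scene","top"):
    s=bot.snapshot(n);cv2.imwrite(f"pics/{n}0.png",s["pixels"][:,:,::-1]);np.savez(f"{n}0.npz",**s)
    print(n,s["fx"],s["fy"],s["cx"],s["cy"],s["extrinsics"].round(3).tolist())
E
```

```text
bench.py
drive.py
pics
{'time': 0.0, 'joint_pos': array([ 1.06137682,  0.43524194,  0.02500363,  1.57410847, -0.0115887 ,
        1.13399749, -0.07507289]), 'joint_velocities': array([ 0.00046308,  0.00013697, -0.00137173, -0.00037602,  0.00046741,
       -0.00185114,  0.00068083]), 'tau': array([ 1.76482445e-04, -6.70474219e+01,  1.02479327e+00, -3.16209948e+01,
        1.54242927e-02,  1.21704684e-02,  5.23565541e-05]), 'eef_pos': array([ 247.04514632, -573.57571286,  247.51013713]), 'ee_rot': array([-7.67149474e-04,  9.79389800e-01,  2.01977650e-01, -2.44623928e-04]), 'wrist_force': array([-0.0853264 , -0.71879252, -0.99484596]), 'moment': array([0.00574133, 0.03156863, 0.05264635]), 'grip_force': 0.0, 'width': 1.003580935479092}
scene 440.01139070157 440.01139070157 279.0246457851779 218.5724285210871 [[-0.436, -0.9, 0.024, 328.146], [-0.405, 0.173, -0.898, 255.357], [0.804, -0.401, -0.44, 865.857], [0.0, 0.0, 0.0, 1.0]]
top 512.1589862389321 512.1589862389321 281.6249236599402 210.05001302185673 [[-0.455, -0.891, 0.006, 327.414], [-0.866, 0.441, -0.236, 384.061], [0.207, -0.112, -0.972, 1378.09], [0.0, 0.0, 0.0, 1.0]]
```

View pics/scene0.png

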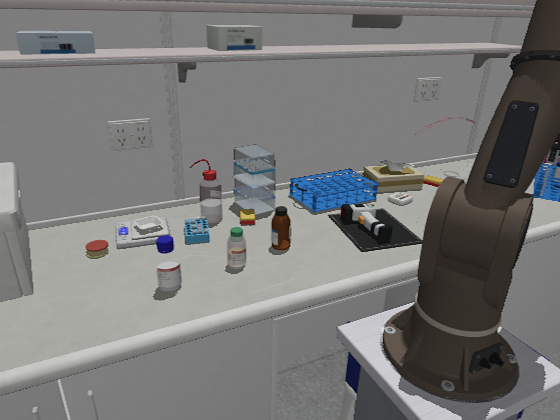

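View pics/top0.png

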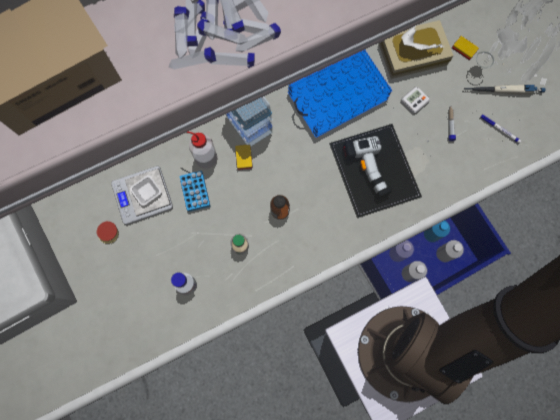

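The scene view shows the amber bottle at (281,230), the green-capped at (237,248), the blue-capped at (169,270) and the scanner on its mat at (367,222). The top view has them at (280,207), (239,243), (182,283) and (372,168). Next I zoom in.

```bash
cat > h.py <<'E'
import numpy as np,cv2
from scipy.spatial.transform import Rotation as R
def cloud(s):
    z=s["z_map"].astype(float);v,u=np.mgrid[:z.shape[0],:z.shape[1]]
    c=np.stack([(u-s["cx"])/s["fx"]*z,(v-s["cy"])/s["fy"]*z,z],-1)
    E=s["extrinsics"];return (c-E[:3,3])@E[:3,:3]
def onplane(s,uv,h):
    uv=np.atleast_2d(uv).astype(float);E=s["extrinsics"];Rm=E[:3,:3]
    d=np.c_[(uv[:,0]-s["cx"])/s["fx"],(uv[:,1]-s["cy"])/s["fy"],np.ones(len(uv))]@Rm
    o=-Rm.T@E[:3,3];return o+d*((h-o[2])/d[:,2])[:,None]
E
python3 - <<'E'
from h import *
t=dict(np.load("top0.npz"));s=dict(np.load("scene0.npz"))
a=cv2.resize(t["pixels"][115:225,320:430],(500,500),interpolation=cv2.INTER_CUBIC)
b=cv2.resize(s["pixels"][200:300,210:310],(300,300),interpolation=cv2.INTER_CUBIC)
c=cv2.resize(t["pixels"][185:305,160:300],(300,257),interpolation=cv2.INTER_CUBIC)
im=np.zeros((560,800,3),np.uint8);im[:500,:500]=a;im[:300,500:]=b;im[303:560,500:]=c
cv2.imwrite("pics/z0.png",im[:,:,::-1])
P=cloud(t)
hsv=cv2.cvtColor(t["pixels"],cv2.COLOR_RGB2HSV)
# bottles: depth blobs in top
for n,(u,v) in dict(amber=(280,207),green=(239,243),blue=(182,283)).items():
    q=P[v-28:v+28,u-28:u+28].reshape(-1,3);q=q[q[:,2]>8]
    hi=q[q[:,2]>q[:,2].max()-8]
    print(n,len(q),q[:,2].max(),hi.mean(0).round(1),(hi.min(0)+hi.max(0))[:2]/2,np.ptp(hi,axis=0)[:2])
# mat and scanner
q=P[115:225,320:430].reshape(-1,3);px=t["pixels"][115:225,320:430].reshape(-1,3)
m=(q[:,2]>12)&(q[:,2]<70)
print("scanner pts",m.sum(),q[m].mean(0),np.percentile(q[:,2],[1,50,95,99]))
E
```

```text
amber 453 1427.864079124703 [ 196.   276.8 1427.9] [195.98960368 276.81498585] [0. 0.]
green 354 1427.864079124703 [ 196.   276.8 1427.9] [195.98960368 276.81498585] [0. 0.]
blue 489 1427.864079124703 [ 196.   276.8 1427.9] [195.98960368 276.81498585] [0. 0.]
scanner pts 1628 [ 534.54441394 -159.10972823   42.80687474] [-5.41260553  3.18393989 47.63765165 59.91744374]
```

View pics/z0.png

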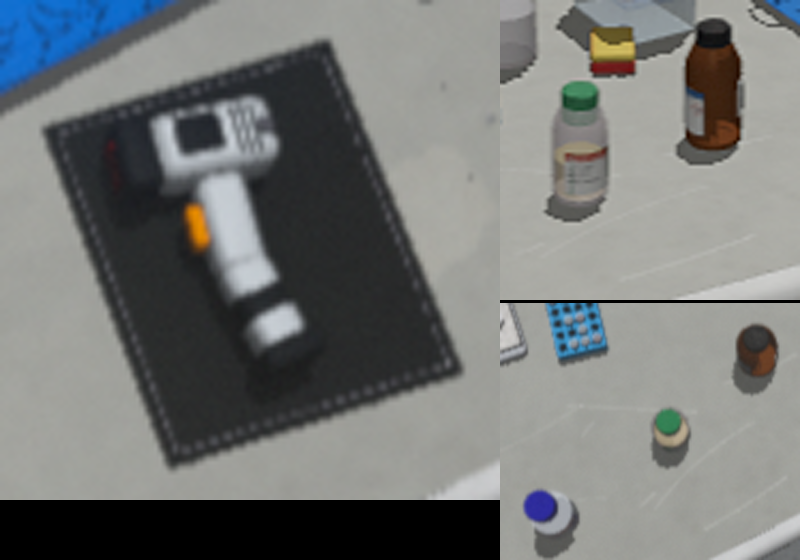

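The crop shows the mat corners at about (45,130), (330,42), (460,372) and (172,465). The scanner's nose points left and slightly down, with the orange trigger at (197,227). The amber bottle has a white patch on both its left and right sides in the scene view.

Run:
```python
from h import *
t=dict(np.load("top0.npz"));s=dict(np.load("scene0.npz"))
from scipy.optimize import least_squares
for nm,S,c in(("top",t,dict(amber=(280,207),green=(239,243),blue=(182,283))),("scene",s,dict(amber=(281,230),green=(237,248),blue=(168,265)))):
  P=cloud(S);print(nm,"cam",(-S["extrinsics"][:3,:3].T@S["extrinsics"][:3,3]).round())
  for (n,(u,v)),rad,H in zip(c.items(),(26.5,24,29),(115,101,128)):
    q=P[v-32:v+32,u-24:u+24].reshape(-1,3)
    top=q[(q[:,2]>H-8)&(q[:,2]<H+10)];b=q[(q[:,2]>12)&(q[:,2]<H*.55)]
    f=least_squares(lambda p:np.hypot(*(b[:,:2]-p).T)-rad,b[:,:2].mean(0),loss="soft_l1") if len(b)>5 else None
    print(n,"top",len(top),top.mean(0).round(1),((top.min(0)+top.max(0))/2).round(1) if len(top) else "","body",len(b),f.x.round(1) if f else "",abs(f.fun).mean().round(1) if f else "")
mc=np.array([(45,130),(330,42),(460,372),(172,465)])/4.545+[320,115]-.4
M=onplane(t,mc,3);print("mat",M.round(1).tolist(),M.mean(0).round(1))
P=cloud(t);q=P[115:225,320:430];px=t["pixels"][115:225,320:430]
hsv=cv2.cvtColor(px,cv2.COLOR_RGB2HSV)
z=q[...,2]
inside=cv2.fillConvexPoly(np.zeros(z.shape,np.uint8),np.int32(mc-[320,115]),1,).astype(bool)
m=(z>12)&(z<65)&inside
print("scanner",m.sum(),"z pct",np.percentile(z[m],[5,25,50,75,95]))
for nme,k in(("all",m),("head",m&(z>42)),):
    pts=q[k][:,:2].astype(np.float32);r=cv2.minAreaRect(pts);print(nme,r,cv2.boxPoints(r).round(1).tolist())
o=(hsv[...,0]>8)&(hsv[...,0]<22)&(hsv[...,1]>180)&(hsv[...,2]>120)
oo=np.argwhere(o)[:,::-1]+[320,115];T=onplane(t,oo,32);print("orange",len(oo),T.mean(0),cv2.minAreaRect(T[:,:2].astype(np.float32)))
w=(hsv[...,1]<60)&(hsv[...,2]>150)&inside
pw=np.argwhere(w)[:,::-1]+[320,115]; W=onplane(t,pw,39); 
r=cv2.fitLine(W[:,:2].astype(np.float32),cv2.DIST_L2,0,.01,.01).ravel();print(r)
np.savez("scan.npz",q=q,m=m,px=px)
im=np.zeros((*z.shape,3),np.uint8);im[...]=np.clip(z*4,0,255)[...,None]
cv2.imwrite("pics/depth.png",cv2.resize(im,(440,440),interpolation=cv2.INTER_NEAREST))
```

```text
top cam [ 196.  277. 1428.]
amber top 119 [500.1 121.5 115.2] [501.4 121.  115.8] body 74 [500.5 119. ] 0.8
green top 111 [457.6 263.4 102.3] [457.7 263.3 101.8] body 47 [459.2 264.5] 1.1
blue top 182 [430.  442.8 128.5] [431.5 443.  129. ] body 237 [435.1 447.1] 5.6
scene cam [-449.  598.  602.]
amber top 76 [495.7 121.2 112.2] [498.  119.8 111.4] body 518 [502.4 117.3] 75.4
green top 81 [452.5 263.3  98.6] [454.1 262.5  97.9] body 380 [458.5 262.4] 53.2
blue top 153 [424.  443.3 125.4] [427.6 442.7 124.5] body 760 [429.  441.2] 49.4
mat [[616.8, -106.2, 3.0], [586.0, -302.6, 3.0], [353.6, -263.9, 3.0], [383.7, -71.3, 3.0]] [ 485. -186.    3.]
scanner 1315 z pct [18.2504977  38.68033592 43.96235548 48.25805329 53.24525514]
all ((490.6929931640625, -184.86221313476562), (184.73971557617188, 216.83050537109375), 82.94223022460938) [[371.70001220703125, -263.20001220703125], [586.9000244140625, -289.8999938964844], [609.5999755859375, -106.5], [394.3999938964844, -79.9000015258789]]
head ((489.15509033203125, -155.20819091796875), (101.66096496582031, 178.50311279296875), 73.94185638427734) [[389.29998779296875, -179.39999389648438], [560.9000244140625, -228.6999969482422], [589.0, -131.0], [417.3999938964844, -81.69999694824219]]
orange 31 [ 508.7875562  -153.78187007   32.        ] ((508.9425354003906, -153.7877655029297), (9.162374496459961, 25.733417510986328), 74.25655364990234)
[ 9.7963262e-01 -2.0079812e-01  5.0534537e+02 -1.7585849e+02]
```

View pics/depth.png

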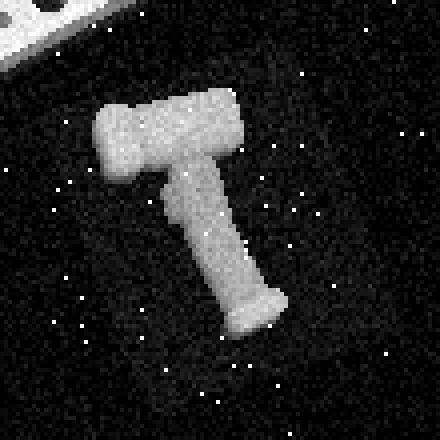

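The depth crop shows the scanner as a clean T: nose at left (97,140), head end at (240,110), foot at (255,315). I'll take the largest component and fit the head rectangle.

Run:
```python
from h import *
d=np.load("scan.npz");q=d["q"];z=q[...,2]
zm=cv2.medianBlur(z.astype(np.float32),3)
m=((zm>14)&(zm<70)).astype(np.uint8);n,l,st,c=cv2.connectedComponentsWithStats(m)
i=l[140//4*1+0,200//4] or l[190//4,205//4]
k=l==i;print(st[i])
pts=q[k&(abs(z-zm)<8)];print("z95",np.percentile(pts[:,2],[50,90,97]))
r=cv2.minAreaRect(pts[:,:2].astype(np.float32));print("all",r,cv2.boxPoints(r).round(1).tolist())
f=q[24:43][(k&(abs(z-zm)<8))[24:43]]
# top faces only
tp=pts[pts[:,2]>38];print(len(tp))
for name,rg in(("head rows<38",np.s_[:38]),("grip",np.s_[42:70]),("foot",np.s_[72:86])):
    kk=np.zeros_like(k);kk[rg]=k[rg];p=q[kk&(abs(z-zm)<8)]
    r=cv2.minAreaRect(p[p[:,2]>25][:,:2].astype(np.float32));print(name,len(p),p.mean(0).round(1),[np.round(x,1) for x in r],cv2.boxPoints(r).round(1).tolist())
```

```text
[  23   22   49   63 1282]
z95 [44.3941136  51.65418845 54.05503743]
all ((490.853271484375, -155.19412231445312), (105.72879791259766, 181.3722686767578), 72.97305297851562) [[388.70001220703125, -179.1999969482422], [562.0999755859375, -232.3000030517578], [593.0, -131.1999969482422], [419.6000061035156, -78.0999984741211]]
1008
head rows<38 484 [ 554.1 -174.8   47.7] [array([ 555.1, -174.9]), array([105.7,  47. ]), np.float64(73.0)] [[517.0999755859375, -218.5], [562.0999755859375, -232.3000030517578], [593.0, -131.1999969482422], [548.0999755859375, -117.4000015258789]]
grip 444 [ 484.5 -160.8   39.1] [array([ 492.5, -165.4]), array([133.9,  58.4]), np.float64(15.3)] [[420.29998779296875, -154.89999389648438], [435.6000061035156, -211.1999969482422], [564.7999877929688, -176.0], [549.4000244140625, -119.69999694824219]]
foot 172 [ 410.8 -158.1   41.6] [array([ 415.1, -164.3]), array([41.1, 36.9]), np.float64(81.7)] [[393.79998779296875, -181.89999389648438], [430.3999938964844, -187.3000030517578], [436.29998779296875, -146.60000610351562], [399.79998779296875, -141.3000030517578]]
```

```bash
cat >> h.py <<'E'
def to(p,yaw,obs):
    "tool-frame shift and rotvec to a tool-down pose whose y axis points at yaw (deg)"
    q=np.asarray(obs["ee_rot"]);A=R.from_quat(q[[1,2,3,0]])
    a=np.radians(yaw);y=np.array([np.cos(a),np.sin(a),0]);z=np.array([0,0,-1.]);x=np.cross(y,z)
    B=R.from_matrix(np.c_[x,y,z]);d=A.inv().apply(np.array(p)-obs["eef_pos"])
    print("shift",d.round(1),"turn",(A.inv()*B).as_rotvec().round(3),"dist",np.linalg.norm(d).round())
E
python3 -c "
from h import *;from bench import bot
to([502,-168,190],-107,bot.get_obs())"
```

```text
shift [ 394.6 -271.6   57.9] turn [-0.001  0.001  0.703] dist 483.0
```

```bash
python3 drive.py '[[40,-27,0,0,0,0.1,1],[80,-54,5,0,0,0.2,1],[120,-82,10,0,0,0.3,1],[160,-109,20,0,0,0.4,1],[200,-136,30,0,0,0.5,1],[240,-163,35,0,0,0.6,1],[280,-190,40,0,0,0.7,1],[320,-218,45,0,0,0.7,1]]' && python3 -c "
from h import *;from bench import bot
to([502,-168,190],-107,bot.get_obs())"
```

```text
time: 0.9
eef_pos: [455.5, -245.4, 203.0]
ee_rot: [0.0, 0.989, -0.148, -0.0]
wrist_force: [1.2, -0.8, 0.2]
width: 1.001
grip_force: 0.0
shift [ 21.8 -87.6  13. ] turn [ 0.  0. -0.] dist 91.0
```

```bash
python3 drive.py '[[11,-44,6,0,0,0,1],[22,-88,13,0,0,0,1],[22,-88,13,0,0,0,1]]'
python3 - <<'E'
from h import *
from bench import bot
to([502,-168,24],-107,bot.get_obs())
s=bot.snapshot("wrist");np.savez("w0.npz",**s);cv2.imwrite("pics/w0.png",s["pixels"][:,:,::-1])
print(s["fx"],s["cx"],s["cy"],s["extrinsics"].round(2).tolist())
E
```

```text
time: 1.2
eef_pos: [504.1, -162.0, 189.3]
ee_rot: [-0.002, 0.99, -0.141, -0.0]
wrist_force: [-0.5, -0.3, -0.2]
width: 0.996
grip_force: 0.0
shift [ -0.2   6.9 165.3] turn [-0.003  0.001  0.013] dist 165.0
325.19226210127806 278.25526570592234 209.6148793208426 [[-0.28, -0.96, -0.0, -12.66], [-0.92, 0.27, 0.28, 488.47], [-0.27, 0.08, -0.96, 471.4], [0.0, 0.0, 0.0, 1.0]]
```

View pics/w0.png

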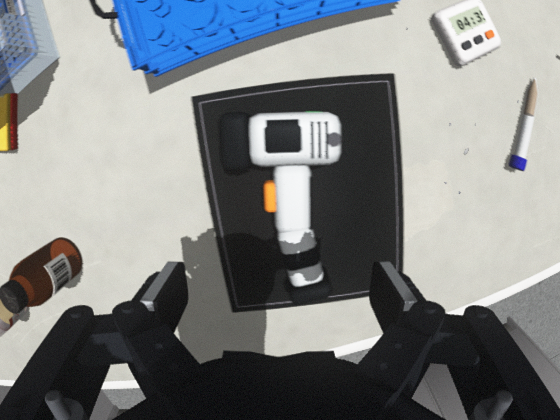

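The wrist view shows the barcode sticker on the amber bottle at about (60,272), facing the scanner side. The scanner head spans roughly (220,113) to (340,172), and the orange trigger is at (269,197). I'll cast fisheye rays to refine both poses.

```bash
cat >> h.py <<'E'
def fray(s,uv):
    uv=np.atleast_2d(uv).astype(float);Rm=s["extrinsics"][:3,:3]
    a=(uv-[s["cx"],s["cy"]])/s["fx"];r=np.hypot(*a.T)
    d=np.c_[a/np.maximum(r,1e-9)[:,None]*np.sin(r)[:,None],np.cos(r)]@Rm
    return -Rm.T@s["extrinsics"][:3,3],d
def fplane(s,uv,h):
    o,d=fray(s,uv);return o+d*((h-o[2])/d[:,2])[:,None]
E
python3 - <<'E'
from h import *
from bench import bot
s=dict(np.load("w0.npz"));px=s["pixels"];hsv=cv2.cvtColor(px,cv2.COLOR_RGB2HSV)
H,S,V=cv2.split(hsv)
o=np.zeros(H.shape,bool);o[170:225,250:290]=((H>8)&(H<22)&(S>180)&(V>120))[170:225,250:290]
T=fplane(s,np.argwhere(o)[:,::-1],35)[:,:2].astype(np.float32);print("orange",len(T),T.mean(0),cv2.minAreaRect(T))
w=np.zeros(H.shape,bool);w[105:166,240:350]=((S<60)&(V>140))[105:166,240:350]
W=fplane(s,np.argwhere(w)[:,::-1],47)[:,:2].astype(np.float32);print("whitehead",cv2.minAreaRect(W))
g=np.zeros(H.shape,bool);g[180:225,262:330]=((S<60)&(V>140))[180:225,262:330]
G=fplane(s,np.argwhere(g)[:,::-1],41)[:,:2];x=np.array([.292,.956]);print("grip x",np.percentile(G@x,[2,98]),"orange x",np.percentile(T@x,[2,98]))
st=np.zeros(H.shape,np.uint8);st[250:295,38:85]=(((S<70)&(V>120)))[250:295,38:85]
n,l,sts,c=cv2.connectedComponentsWithStats(cv2.morphologyEx(st,cv2.MORPH_CLOSE,np.ones((5,5))))
for i in range(1,n):
  if sts[i,4]<80: continue
  print(sts[i],c[i])
  og,d=fray(s,np.argwhere(l==i)[:,::-1]);C=np.array([500.5,119.5]);a=(d[:,:2]**2).sum(1);b=((og[:2]-C)*d[:,:2]).sum(1);cc=((og[:2]-C)**2).sum()-27**2
  D=b*b-a*cc;k=D>0;t=(-b[k]-np.sqrt(D[k]))/a[k];P=og+d[k]*t[:,None]
  az=np.degrees(np.arctan2(P[:,1]-C[1],P[:,0]-C[0]))
  print("sticker",k.sum(),"of",len(k),P.mean(0),"az pct",np.percentile(az,[3,25,50,75,97]),"z",np.percentile(P[:,2],[3,50,97]))
to([502,-168,24],-107,bot.get_obs())
cv2.imwrite("pics/st.png",cv2.resize(px[220:330,0:110],(440,440),interpolation=cv2.INTER_CUBIC)[:,:,::-1])
E
```

```text
orange 254 [ 508.7981  -152.93538] ((509.26202392578125, -153.17660522460938), (8.627717018127441, 27.57132339477539), 76.38787841796875)
whitehead ((552.529296875, -189.28936767578125), (74.686767578125, 44.05339431762695), 75.08902740478516)
grip x [-33.15356775  -5.2249943 ] orange x [-1.87785156  6.17442315]
[ 44 250  41  45 663] [ 66.93363499 276.15987934]
sticker 369 of 663 [500.18107042  95.00788335  40.35525812] az pct [-148.12064737 -105.6043682   -83.60700544  -71.31441735  -63.09641651] z [-6.03226858 47.22667321 65.8646087 ]
shift [  0.4   2.6 165.5] turn [-0.001  0.001  0.01 ] dist 166.0
```

View pics/st.png

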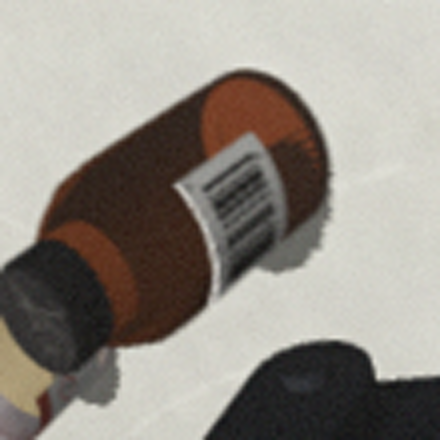

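The sticker's corners are clear in the crop: (178,185), (250,133), (213,297) and (280,258). I'll project these onto the bottle's cylinder.

Run:
```python
from h import *
from bench import bot
s=dict(np.load("w0.npz"))
uv=np.array([(178,185),(250,133),(213,297),(280,258),(196,241),(268,196)])/4+[0,220]-.4
og,d=fray(s,uv)
for C in np.array([(500.5,119.5),(500.5,122),(503,119.5),(498,119.5)]):
  a=(d[:,:2]**2).sum(1);b=((og[:2]-C)*d[:,:2]).sum(1);cc=((og[:2]-C)**2).sum()-27**2
  t=(-b-np.sqrt(np.maximum(b*b-a*cc,0)))/a;P=og+d*t[:,None]
  print(C,np.degrees(np.arctan2(P[:,1]-C[1],P[:,0]-C[0])).round(),P[:,2].round())
to([503,-170,24],-105.5,bot.get_obs())
```

```text
[500.5 119.5] [ -63.  -63. -137. -161.  -94. -102.] [64. 28. 66. 25. 70. 35.]
[500.5 122. ] [ -64.  -64. -141. -161.  -96. -103.] [62. 25. 63. 23. 67. 32.]
[503.  119.5] [ -68.  -68. -156. -161. -100. -107.] [65. 29. 60. 26. 69. 34.]
[498.  119.5] [ -57.  -58. -127. -157.  -89.  -96.] [63. 26. 69. 26. 70. 35.]
shift [  1.9   4.3 165.5] turn [-0.001  0.001 -0.016] dist 166.0
```

```bash
python3 drive.py '[[2,4,40,0,0,-0.016,1],[2,4,80,0,0,-0.016,1],[2,4,115,0,0,-0.016,1],[2,4,140,0,0,-0.016,1],[2,4,155,0,0,-0.016,1],[2,4,162,0,0,-0.016,1],[2,4,165,0,0,-0.016,1],[2,4,165,0,0,-0.016,1]]' && python3 drive.py '[[0,0,0,0,0,0,0],[0,0,0,0,0,0,0],[0,0,0,0,0,0,0],[0,0,0,0,0,0,0],[0,0,0,0,0,0,0],[0,0,0,0,0,0,0],[0,0,0,0,0,0,0],[0,0,0,0,0,0,0]]'
python3 - <<'E'
from h import *
from bench import bot
s=bot.snapshot("wrist");np.savez("w1.npz",**s);cv2.imwrite("pics/w1.png",s["pixels"][:,:,::-1])
o=bot.get_obs();print(o["ee_rot"],o["eef_pos"],o["time"])
E
```

```text
time: 2.05
eef_pos: [502.2, -174.4, 25.6]
ee_rot: [0.0, 0.99, -0.139, 0.0]
wrist_force: [-0.9, -0.2, 0.9]
width: 1.0
grip_force: 0.0
time: 2.85
eef_pos: [502.5, -174.3, 26.6]
ee_rot: [0.0, 0.99, -0.138, 0.001]
wrist_force: [-4.6, -0.8, 14.1]
width: 0.401
grip_force: 58.3
[ 3.17737086e-04  9.90387709e-01 -1.38316988e-01  7.04151027e-04] [ 502.52799319 -174.32236445   26.5932253 ] 2.9
```

View pics/w1.png

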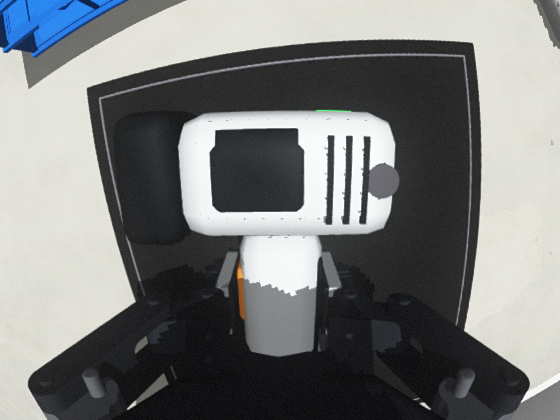

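The grasp looks right: the fingers close on the grip back and the trigger, width is 0.40 (about 35 mm), and the white head spans (180,112) to (395,237).

```bash
python3 - <<'E'
from h import *
from bench import bot
s=dict(np.load("w1.npz"));H,S,V=cv2.split(cv2.cvtColor(s["pixels"],cv2.COLOR_RGB2HSV))
w=np.zeros(H.shape,bool);w[100:230,175:400]=((S<60)&(V>140))[100:230,175:400]
W=fplane(s,np.argwhere(w)[:,::-1],44)[:,:2].astype(np.float32);print("whitehead",cv2.minAreaRect(W))
to([410,-42,48.6],-103,bot.get_obs())
E
python3 drive.py '[[0,0,-20,0,0,0,0],[0,0,-50,0,0,0,0],[0,0,-80,0,0,0,0],[0,0,-80,0,0,0,0]]'
```

```text
whitehead ((553.5822143554688, -191.30032348632812), (74.5038833618164, 41.355899810791016), 74.31558990478516)
shift [-125.2 -101.9  -22.2] turn [ 0.    -0.001 -0.051] dist 163.0
time: 3.3
eef_pos: [504.4, -174.4, 108.9]
ee_rot: [0.0, 0.99, -0.138, 0.003]
wrist_force: [0.1, -0.4, -1.2]
width: 0.395
grip_force: 61.3
```

```bash
python3 drive.py '[[-25,-20,0,0,0,-0.05,0],[-60,-50,0,0,0,-0.05,0],[-95,-80,0,0,0,-0.05,0],[-120,-98,15,0,0,-0.05,0],[-126,-102,35,0,0,-0.05,0],[-126,-102,52,0,0,-0.05,0],[-126,-102,60,0,0,-0.05,0],[-126,-102,60,0,0,-0.05,0]]'
python3 - <<'E'
from h import *
from bench import bot
o=bot.get_obs();to([410,-42,48.6],-103,o);print(o["joint_velocities"].round(3))
s=bot.snapshot("wrist");t=bot.snapshot("top");np.savez("w2.npz",**s);np.savez("t2.npz",**t)
im=np.zeros((420,790,3),np.uint8);im[:,:560]=s["pixels"];im[:230,560:]=cv2.resize(t["pixels"][130:230,230:330],(230,230),interpolation=cv2.INTER_CUBIC)
cv2.imwrite("pics/w2.png",im[:,:,::-1])
E
```

```text
time: 4.1
eef_pos: [408.2, -41.3, 44.4]
ee_rot: [0.0, 0.994, -0.113, -0.001]
wrist_force: [-0.0, -0.8, -0.6]
width: 0.394
grip_force: 61.3
shift [ 1.9  0.3 -4.2] turn [ 0.001  0.002 -0.   ] dist 5.0
[ 0.009 -0.029 -0.    -0.02  -0.005  0.031  0.002]
```

View pics/w2.png

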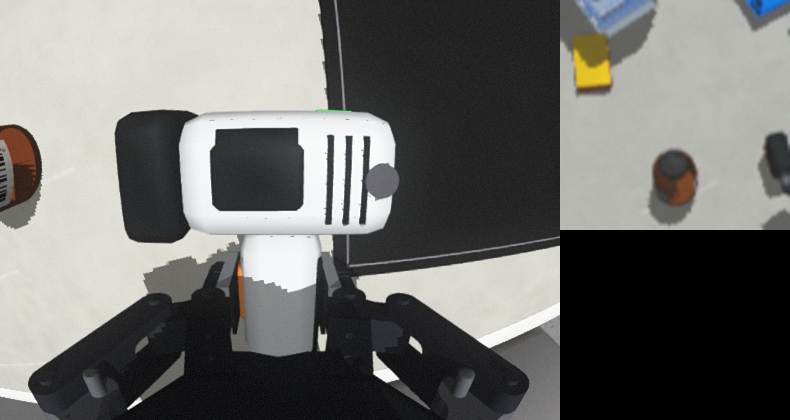

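The scanner head at (115–395, 110–240) points at the bottle on the left edge. The sticker is visible at (5,172), roughly on the beam line. I'll check the beam's lateral offset numerically, using both the sticker edge and the bottle's centre.

Run:
```python
from h import *
from bench import bot
s=dict(np.load("w2.npz"));H,S,V=cv2.split(cv2.cvtColor(s["pixels"],cv2.COLOR_RGB2HSV))
m=((S<60)&(V>110))[130:225,:14].astype(np.uint8);m=cv2.morphologyEx(m,cv2.MORPH_CLOSE,np.ones((5,5)))
for c in range(0,13,3):
    r=np.flatnonzero(m[:,c])+130;print(c,r.min() if len(r) else None,r.max() if len(r) else None,len(r))
o=bot.get_obs()
x=np.array([np.cos(np.radians(77)),np.sin(np.radians(77))]);y=np.array([-x[1],x[0]])
for C in((500.5,119.5),(499,119)):
    d=np.array(C)-o["eef_pos"][:2];print("axis in scanner frame",d@x,d@y,"want y -52")
for uv in((8,138),(11,150),(12,170),(8,209),(3,140),(3,209)):
    og,dd=fray(s,uv);C=np.array([500.5,119.5]);dd=dd[0];a=dd[:2]@dd[:2];b=(og[:2]-C)@dd[:2];cc=(og[:2]-C)@(og[:2]-C)-27**2;D=b*b-a*cc
    if D>0:
        P=og+dd*(-b-D**.5)/a;print(uv,P.round(),np.degrees(np.arctan2(*(P[:2]-C)[::-1])).round())
# bottle top refit
t=dict(np.load("t2.npz"));P=cloud(t);q=P[175:240,256:304].reshape(-1,3);q=q[(q[:,2]>107)&(q[:,2]<122)];print("cap",q.mean(0),(q.min(0)+q.max(0))/2)
to([410,-42,48.6],-103,o)
```

```text
0 140 224 48
3 140 224 51
6 146 224 46
9 154 224 46
12 161 224 40
axis in scanner frame 177.34186138791335 -52.85932176988598 want y -52
axis in scanner frame 176.51724977400497 -51.51024219988006 want y -52
(8, 138) [515.  97.  22.] -58.0
(11, 150) [507.  93.  26.] -76.0
(12, 170) [495.  93.  29.] -101.0
(8, 209) [475. 110.  27.] -159.0
(3, 140) [514.  96.  28.] -59.0
(3, 209) [476. 107.  34.] -153.0
cap [499.92022282 121.32364141 115.77894736] [500.39278731 120.32040084 114.54002284]
shift [ 1.   0.4 -3.2] turn [ 0.     0.    -0.001] dist 3.0
```

```bash
python3 drive.py '[[1,0,-3,0,0,0,0],[1,0,-3,0,0,0,0],[1,0,-3,0,0,0,0],[1,0,-3,0,0,0,0],[1,0,-3,0,0,0,0],[1,0,-3,0,0,0,0],[1,0,-3,0,0,0,0],[1,0,-3,0,0,0,0]]'; python3 drive.py '[[0,0,0,0,0,0,0],[0,0,0,0,0,0,0],[0,0,0,0,0,0,0],[0,0,0,0,0,0,0],[0,0,0,0,0,0,0],[0,0,0,0,0,0,0],[0,0,0,0,0,0,0],[0,0,0,0,0,0,0]]';  python3 -c "
from h import *;from bench import bot
o=bot.get_obs();print(o['joint_velocities'].round(3),o['grip_force']);to([502.5,-174.3,27],-106,o)"
```

```text
time: 5.0
eef_pos: [409.9, -41.3, 48.3]
ee_rot: [0.0, 0.994, -0.113, -0.0]
wrist_force: [0.3, 0.3, -2.3]
width: 0.392
grip_force: 61.3
time: 5.8
eef_pos: [409.9, -41.4, 48.3]
ee_rot: [0.0, 0.994, -0.113, -0.0]
wrist_force: [-0.2, 0.6, -1.7]
width: 0.397
grip_force: 61.3
[-0.002 -0.     0.     0.001  0.001  0.     0.001] 61.263123750686646
shift [120.2 108.7  21.3] turn [0.    0.    0.052] dist 163.0
```

```bash
python3 drive.py '[[0,0,0,0,0,0,0],[0,0,0,0,0,0,0],[0,0,0,0,0,0,0],[0,0,0,0,0,0,0],[0,0,-20,0,0,0,0],[20,18,-40,0,0,0.05,0],[50,48,-40,0,0,0.05,0],[80,78,-40,0,0,0.05,0]]'; python3 -c "
from h import *;from bench import bot
o=bot.get_obs();to([501,-180,27],-106,o)"
```

```text
time: 6.6
eef_pos: [471.4, -136.2, 89.2]
ee_rot: [-0.0, 0.991, -0.137, 0.001]
wrist_force: [0.4, 0.4, -2.0]
width: 0.396
grip_force: 61.3
shift [40.3 34.2 62.3] turn [-0.    -0.002  0.004] dist 82.0
```

```bash
python3 drive.py '[[20,18,0,0,0,0,0],[36,31,15,0,0,0,0],[36,31,35,0,0,0,0],[36,31,50,0,0,0,0],[36,31,50,0,0,0,0],[36,31,50,0,0,0,0]]'; python3 -c "
from h import *;from bench import bot
o=bot.get_obs();to([501,-180,27],-106,o)"
```

```text
time: 7.2
eef_pos: [496.2, -174.9, 38.3]
ee_rot: [-0.0, 0.99, -0.138, -0.0]
wrist_force: [-0.5, -0.0, -1.4]
width: 0.395
grip_force: 61.3
shift [ 6.   3.6 11.3] turn [0.    0.001 0.002] dist 13.0
```

```bash
python3 drive.py '[[0,0,4,0,0,0,0],[0,0,8,0,0,0,0],[0,0,11,0,0,0,0],[0,0,11,0,0,0,0],[0,0,11,0,0,0,0]]'; python3 drive.py '[[0,0,0,0,0,0,0.5],[0,0,0,0,0,0,0.7],[0,0,0,0,0,0,0.9],[0,0,0,0,0,0,1],[0,0,0,0,0,0,1],[0,0,0,0,0,0,1],[0,0,0,0,0,0,1],[0,0,0,0,0,0,1]]'
```

```text
time: 7.7
eef_pos: [496.6, -175.0, 27.5]
ee_rot: [0.0, 0.99, -0.138, 0.0]
wrist_force: [-0.4, 0.5, 1.4]
width: 0.396
grip_force: 62.3
time: 8.5
eef_pos: [496.4, -175.1, 27.3]
ee_rot: [0.0, 0.99, -0.138, -0.0]
wrist_force: [-0.3, 1.8, 0.2]
width: 1.005
grip_force: 0.0
```

```bash
python3 drive.py '[[0,0,-20,0,0,0,1],[0,0,-60,0,0,0,1],[0,0,-105,0,0,0,1],[0,0,-150,0,0,-0.1,1],[0,0,-190,0,0,-0.25,1],[0,0,-190,0,0,-0.4,1],[0,0,-190,0,0,-0.5,1],[0,0,-190,0,0,-0.5,1]]'
python3 - <<'E'
from h import *
from bench import bot
o=bot.get_obs();print(o["joint_pos"].round(2));to([500.5,120.5,220],8.5,o)
t=bot.snapshot("top");np.savez("t3.npz",**t);w=bot.snapshot("scene")
im=np.zeros((420,790,3),np.uint8);im[:,:400]=t["pixels"][:,140:540];im[:312,400:790]=cv2.resize(w["pixels"][170:290,280:430],(390,312),interpolation=cv2.INTER_CUBIC)
cv2.imwrite("pics/t3.png",im[:,:,::-1])
E
```

```text
time: 9.3
eef_pos: [496.3, -175.1, 217.6]
ee_rot: [0.0, 0.994, 0.112, 0.0]
wrist_force: [-0.2, -0.6, 0.1]
width: 0.995
grip_force: 0.0
[ 0.35  0.31 -0.14  1.84  0.05  0.99 -1.16]
shift [  69.8 -287.3   -2.4] turn [ 1.000e-03 -0.000e+00 -1.495e+00] dist 296.0
```

View pics/t3.png

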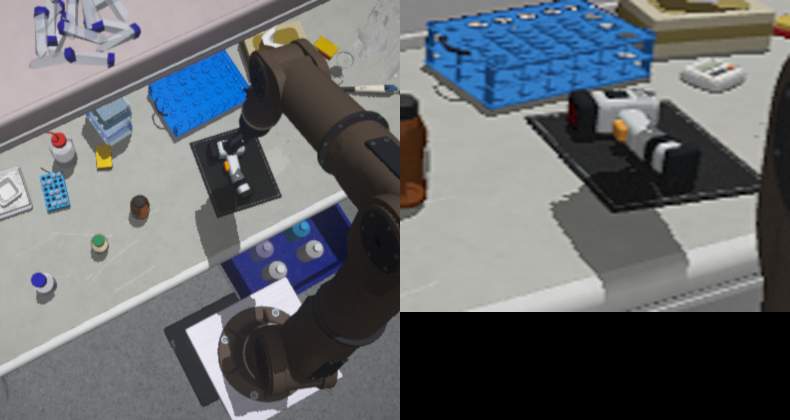

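The scanner lies flat near the mat's middle, at (232,170) in the left panel, and the bottles haven't moved. Next is the brown bottle.

```bash
python3 drive.py '[[9,-36,0,0,0,-0.15,1],[18,-72,0,0,0,-0.3,1],[27,-108,0,0,0,-0.45,1],[36,-144,0,0,0,-0.6,1],[45,-180,0,0,0,-0.75,1],[54,-216,0,0,0,-0.9,1],[62,-252,0,0,0,-1.05,1],[70,-287,0,0,0,-1.2,1]]'; python3 -c "
from h import *;from bench import bot
to([500.5,120.5,108],8.5,bot.get_obs())"
```

```text
time: 10.2
eef_pos: [500.9, 121.9, 217.0]
ee_rot: [-0.0, 0.756, 0.654, -0.0]
wrist_force: [1.2, -0.6, -0.2]
width: 1.0
grip_force: 0.0
shift [ -1.4  -0.2 109. ] turn [-0.001  0.    -0.293] dist 109.0
```

```bash
python3 drive.py '[[-1,0,10,0,0,-0.15,1],[-1,0,25,0,0,-0.29,1],[-1,0,50,0,0,-0.29,1],[-1,0,75,0,0,-0.29,1],[-1,0,90,0,0,-0.29,1],[-1,0,100,0,0,-0.29,1],[-1,0,108,0,0,-0.29,1],[-1,0,108,0,0,-0.29,1]]'
python3 - <<'E'
from h import *
from bench import bot
s=bot.snapshot("wrist");cv2.imwrite("pics/w4.png",s["pixels"][:,:,::-1]);to([500.5,120.5,108],8.5,bot.get_obs())
E
```

```text
time: 11.0
eef_pos: [500.8, 119.2, 108.6]
ee_rot: [-0.0, 0.655, 0.755, -0.001]
wrist_force: [0.0, 1.0, 0.8]
width: 1.002
grip_force: 0.0
shift [ 1.2 -0.5  1.3] turn [-0.     0.    -0.007] dist 2.0
```

View pics/w4.png

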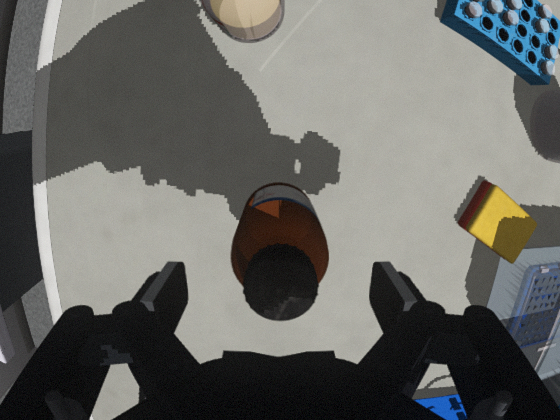

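The black cap at (280,282) sits centred between the open fingers, so I close and lift.

```bash
python3 drive.py '[[0,0,0,0,0,0,0],[0,0,0,0,0,0,0],[0,0,0,0,0,0,0],[0,0,0,0,0,0,0],[0,0,0,0,0,0,0],[0,0,0,0,0,0,0],[0,0,0,0,0,0,0],[0,0,0,0,0,0,0]]';python3 drive.py '[[0,0,-15,0,0,0,0],[0,0,-45,0,0,0,0],[0,0,-90,0,0,0,0],[0,0,-135,0,0,0,0],[0,0,-170,0,0,0,0],[0,0,-170,0,0,0,0],[0,0,-170,0,0,0,0]]'; python3 -c "
from h import *;from bench import bot
to([444,353,278],8.5,bot.get_obs())"
```

```text
time: 11.85
eef_pos: [501.5, 119.4, 110.0]
ee_rot: [0.0, 0.655, 0.755, 0.0]
wrist_force: [-0.9, -0.8, 6.4]
width: 0.371
grip_force: 54.1
time: 12.55
eef_pos: [501.2, 119.2, 279.7]
ee_rot: [0.001, 0.655, 0.755, 0.0]
wrist_force: [-0.6, 0.1, -2.5]
width: 0.372
grip_force: 57.9
shift [239.5 -23.7   1.6] turn [ 0.001  0.    -0.007] dist 241.0
```

```bash
python3 drive.py '[[15,-2,0,0,0,0,0],[45,-5,0,0,0,0,0],[85,-9,0,0,0,0,0],[125,-13,0,0,0,0,0],[165,-17,0,0,0,0,0],[205,-21,0,0,0,0,0],[230,-23,0,0,0,0,0],[239,-24,0,0,0,0,0]]';python3 drive.py '[[0,0,0,0,0,0,0],[0,0,0,0,0,0,0]]'
python3 - <<'E'
from h import *
from bench import bot
to([444,352,111],8.5,bot.get_obs())
s=bot.snapshot("wrist");cv2.imwrite("pics/w5.png",s["pixels"][:,:,::-1])
t=bot.snapshot("top");P=cloud(t);H,S,V=cv2.split(cv2.cvtColor(t["pixels"],cv2.COLOR_RGB2HSV))
for n,(u,v),hz,h in(("green",(239,243),(55,90),101),("blue",(182,283),(110,130),128)):
    k=np.zeros(H.shape,bool);k[v-25:v+25,u-25:u+25]=((H>hz[0])&(H<hz[1])&(S>120))[v-25:v+25,u-25:u+25]
    q=P[k];q=q[q[:,2]>h-6];print(n,k.sum(),len(q),q.mean(0).round(1) if len(q) else "")
E
```

```text
time: 13.35
eef_pos: [441.3, 355.0, 277.4]
ee_rot: [-0.001, 0.654, 0.757, -0.001]
wrist_force: [0.3, -0.7, -1.6]
width: 0.37
grip_force: 57.9
time: 13.55
eef_pos: [444.0, 350.9, 278.2]
ee_rot: [0.0, 0.656, 0.755, -0.001]
wrist_force: [0.5, -0.2, -2.0]
width: 0.37
grip_force: 57.9
shift [  1.4   0.4 167.2] turn [-0.001  0.002 -0.008] dist 167.0
green 0 0 
blue 161 159 [430.6 441.9 129. ]
```

View pics/w5.png

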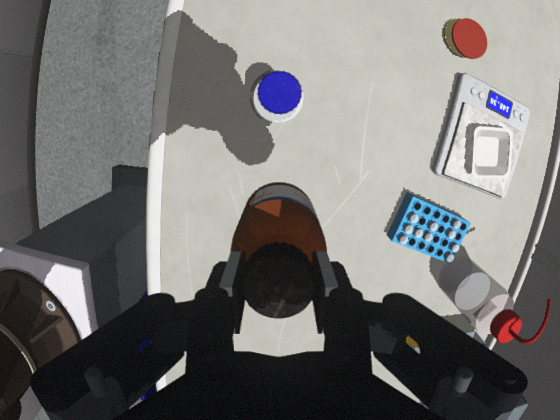

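The blue cap at (278,92) is straight ahead of the held bottle at (280,270), so it is on the line. Descending.

```bash
python3 drive.py '[[1,0,15,0,0,0,0],[1,0,45,0,0,0,0],[1,0,80,0,0,0,0],[1,0,115,0,0,0,0],[1,0,140,0,0,0,0],[1,0,153,0,0,0,0],[1,0,158,0,0,0,0],[1,0,158,0,0,0,0]]';python3 drive.py '[[0,0,0,0,0,0,0],[0,0,0,0,0,0,0]]'; python3 -c "
from h import *;from bench import bot
to([444,352,110],8.5,bot.get_obs())"
```

```text
time: 14.45
eef_pos: [443.9, 353.2, 121.6]
ee_rot: [0.0, 0.655, 0.755, 0.0]
wrist_force: [0.2, -0.7, -0.7]
width: 0.365
grip_force: 57.9
time: 14.65
eef_pos: [444.0, 354.1, 122.6]
ee_rot: [0.0, 0.655, 0.755, 0.001]
wrist_force: [-0.0, -0.8, -1.6]
width: 0.368
grip_force: 57.9
shift [-2.1 -0.4 12.6] turn [ 0.002 -0.001 -0.007] dist 13.0
```

```bash
python3 drive.py '[[-2,0,4,0,0,0,0],[-2,0,8,0,0,0,0],[-2,0,10,0,0,0,0],[-2,0,12,0,0,0,0],[-2,0,12,0,0,0,0],[-2,0,12,0,0,0,0]]'
```

```text
time: 15.25
eef_pos: [443.9, 352.1, 110.6]
ee_rot: [0.0, 0.655, 0.755, 0.001]
wrist_force: [-1.7, -2.1, 13.6]
width: 0.367
grip_force: 60.5
```

Contact with the bench at 13 N, so the bottle is standing. Release and go straight up.

```bash
python3 drive.py '[[0,0,-1,0,0,0,0.5],[0,0,-1,0,0,0,0.7],[0,0,-1,0,0,0,0.9],[0,0,-1,0,0,0,1],[0,0,-1,0,0,0,1],[0,0,-1,0,0,0,1],[0,0,-1,0,0,0,1]]';python3 drive.py '[[0,0,-15,0,0,0,1],[0,0,-50,0,0,0,1],[0,0,-100,0,0,0,1],[0,0,-150,0,0,0,1],[0,0,-200,0,0,0,1],[0,0,-200,0,0,0,1]]';python3 drive.py '[[-45,0,0,0,0,0,1],[-90,0,0,0,0,0,1],[-135,0,0,0,0,0,1],[-180,0,0,0,0,0,1],[-225,0,0,0,0,0,1],[-270,0,0,0,0,0,1],[-270,0,0,0,0,0,1],[-270,0,0,0,0,0,1]]'
python3 - <<'E'
from h import *
from bench import bot
for nm,c in(("scene",dict(a=(195,250),g=(237,248),b=(168,265))),):
    s=bot.snapshot(nm)
t=bot.snapshot("top");P=cloud(t);H,S,V=cv2.split(cv2.cvtColor(t["pixels"],cv2.COLOR_RGB2HSV))
lab=P[...,2]
for n,lo,hi,box in(("green",96,108,(458,263)),("amber",110,121,(444,353)),("blue",123,135,(430.5,443))):
    k=(lab>lo)&(lab<hi)&(np.hypot(P[...,0]-box[0],P[...,1]-box[1])<35);print(n,k.sum(),P[k].mean(0).round(1))
im=np.zeros((420,790,3),np.uint8);im[:,:400]=t["pixels"][:,140:540];im[:390,400:790]=cv2.resize(s["pixels"][190:310,130:250],(390,390),interpolation=cv2.INTER_CUBIC)
cv2.imwrite("pics/t6.png",im[:,:,::-1])
E
```

```text
time: 15.95
eef_pos: [443.7, 351.5, 110.2]
ee_rot: [-0.0, 0.655, 0.755, -0.0]
wrist_force: [-0.3, -0.4, 0.4]
width: 1.002
grip_force: 0.0
time: 16.55
eef_pos: [444.9, 354.4, 318.8]
ee_rot: [0.001, 0.655, 0.756, 0.006]
wrist_force: [-0.1, 0.6, 0.6]
width: 1.001
grip_force: 0.0
time: 17.35
eef_pos: [481.8, 83.4, 310.9]
ee_rot: [0.0, 0.656, 0.755, 0.0]
wrist_force: [-0.4, 0.5, 0.0]
width: 1.001
grip_force: 0.0
green 106 [457.2 263.3 102.4]
amber 117 [444.2 352.3 115.7]
blue 173 [430.4 443.  128.8]
```

View pics/t6.png

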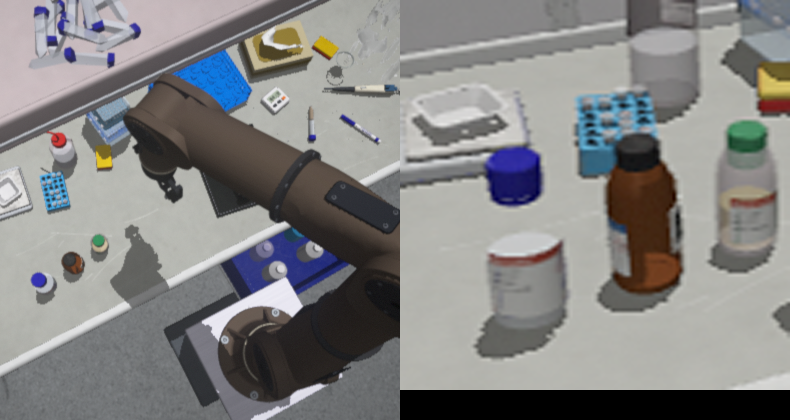

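The brown bottle stands upright at (444,352) mm, midway and in line, and the other two haven't moved. Handing in.

```bash
python3 -c "
from bench import bot
print(bot.hand_in())"
```

```text
the job is handed in; nothing more can be done
None
```

The job is handed in, with no verdict returned: I held the scanner on the barcode for over a second, laid it back flat on its mat, and stood the brown bottle midway between the other two, which did not move.

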